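Show a sensor head to its reader, then hold it in the sprung bayonet zeroing socket

TASK

The sensor head stands in the round rest of the reader station: turn it in the rest until its ID plate squarely faces the reader's window and keep it so for a second, so that the readout knows which head it is. Then lift it out, put it into the zeroing socket with its two lugs in the slots, push it fully home against the spring, turn it a quarter turn clockwise (seen from above) to the stop, and finish while still gripping it there, pressed flush and turned against the return spring, because the zero is taken only while it is held. Leave the other tools on the bench where they are.

Things in the scene. Friction and masses are not known exactly. Their poses are not given: they have to be found in the camera images.
- sensor_head: Loose upright round sensor head, 0.26 kg, 118 mm tall, standing in the rest. Origin: centre of its underside; z up; +x is the ID plate's side. Stem 28 mm dia, z 0 to 34 mm, tip chamfered; flange 60 mm dia, z 34 to 40, with a 6 mm wide index nib out to 36 mm from the axis at +x, below the plate; grey body 46 mm dia, z 40 to 76. It starts with the plate 30 to 90 degrees away from the reader.
- head_hex (a point): Middle of the steel hexagon on top of the head, the place to grip from above: 30 mm across flats, z 78 to 108 mm above the head's origin (this point: 93). One pair of flats faces the head's +x and -x, the other pairs are at 60 degrees to it. A brass stub, 12 mm dia, stands on it up to z 118.
- head_lug (a point): Middle of one of the two bayonet lugs on the stem, at the head's +x side (below nib and ID plate); the other stands at -x. Each is 7 mm wide, 6 mm high (z 18 to 24 mm above the head's origin) and reaches out to 20.5 mm from the axis.
- id_plate (a point): Centre of the face of the ID plate, a bright 24 mm square with a dot code on the grey part, 24.5 mm from the head's axis towards its +x, 57.5 mm above its origin.
- reader_station: Fixed aluminium plate 92 x 150 x 10 mm with a black round rest and a grey reader block. Origin: on the bench, on the axis of the rest; z up. The rest is a tube, 62 mm outside, 44 mm bore, top 50 mm above the bench. The head's flange lies on it, stem in the bore with 1.5 mm play at the lugs; the head's origin is then 16 mm above the bench and it can be turned either way.
- reader_window (a point): Centre of the reader block's window, 48 mm from the rest's axis towards the station's -y, 68 mm above the bench. The block behind it is 50 mm wide, 36 mm thick, top 84 mm above the bench. The head is read when it stands in the rest and its ID plate points this way, square within 15 degrees.
- zero_socket: Fixed bayonet socket: grey base 116 x 116 x 10 mm, round aluminium housing 88 mm dia. Origin: on the bench, on the socket's axis; z up. Bore 31 mm dia for the stem; two lug slots, 11 mm wide, run from it towards the socket's +x and -x out to 22.5 mm (the head goes in either way round). Two steel pins on the shoulder mark each slot, single pins the end of the turn.
- socket_mouth (a point): Centre of the bore at the flat top (datum face, 68 mm dia), 60 mm above the bench. Fully home the flange is flush on it, the head's origin 26 mm above the bench. The roof over the lugs is 6 mm thick: the head turns only with its flange less than 4 mm above this face, from the slots only clockwise seen from above, about 82 degrees to the stop.
- plunger (a joint): Sprung plunger in the bottom of the bore, m: 0 free, grows as it is pressed down. The stem meets it with the flange 10 mm above the datum face; fully home reads 0.010. Spring force about 4 N at 0, 11 N at 0.010; if the head is let go it lifts it off the datum face again.
- contact_ring (a joint): Contact ring inside the socket, rad: 0 at rest, 1.31 at the stop. The lugs take it along clockwise after about 7 degrees of free turn. Its return spring pushes back with about 0.05 N m at 0 and 0.15 N m at the stop.
- ring_gauge: Bystander: steel ring 60 mm dia, 18 mm high, lying flat; origin under its centre.
- plug_gauge: Bystander: plug gauge, a 114 mm long steel rod lying on the bench; origin under its middle.
- micrometer: Bystander: micrometer, 128 mm long, lying flat; origin under its middle.
- mug: Bystander: mug 94 mm high, 86 mm dia; origin under its middle.
- hex_key: Bystander: hex key 83 mm long lying flat; origin under its middle.

How it is judged:
By the outcome, as a careful person would: the job done as asked, in the order asked, and still so for the second after the job is handed in, while the arm keeps its last pose, push and grip.
It also fails if it takes over 48 s, if anything falls off the work surface, if the arm or the gripper's body presses on something with over 40 N, if the wrist force passes 120 N, or if a joint passes its speed limit or range.

ROBOT

A 6-joint arm with a two-finger parallel gripper is mounted at the origin on a cart in front of the work surface, level with it; the furniture and walls round the work are solid. World frame = base frame: x ahead of the robot, y to its left, z up, the work surface at z = 0. Lengths are in mm, angles in rad, forces in N, time in s.
With the tool pointing down it reaches from about 275 to 725 mm from the base axis. Payload 5.6 kg.
Tool frame: the origin (TCP) lies midway between the tips of the shut fingers; the grasp point (between the pads) lies 19 mm behind it (ctrl.grip_point_offset is the distance from the TCP to the grasp point, in mm); z points along the fingers, y is the line along which they close (so a half turn about z gives the same grasp; the last joint's range is limited). The gripper opens to 85 mm and grips with 20 to 120 N. Pads are 22 mm wide; open, the fingers measure 114 mm over their backs; the gripper's body (76 mm by 85 mm) begins 54 mm behind the grasp point. The pads swing forward as they close: fully open they stand 13 mm farther back than shut.
Start: joints at [1.554, 0.255, 0.108, 0, -1.424, -0.285], TCP at [163.454, 525.143, 231.283] pointing down, gripper open.
Joint ranges: [-2.95, 2.95], [-1.21, 1.97], [-1.09, 1.5], [-2.87, 1.71], [-2.94, -0.07], [-3.05, 3.05]. Speed limits (rad/s): [2.57, 2.57, 3.14, 3.14, 3.14, 3.14].

INTERFACE

Orientations are given as [roll, pitch, yaw] about the fixed x, y, z axes, in that order (R = Rz(yaw) Ry(pitch) Rx(roll)).
In Python, from bench import ctrl, imaging gives the robot as it stands. The module is installed in compiled form; this text tells all that it offers.
- The arm moves only by the tool apply_moves, never from a script. Its argument "motion" is text: rows parted by semicolons, each of 5 numbers parted by spaces: the shift along the tool's x, y, z in mm, then the turn about the tool's z in degrees, then the finger opening in mm, from 0 to 85.4. In form: x y z roll grip; .... A call has 1 to 8 rows; each row shifts and turns the commanded pose from where the row before left it, along the tool's axes as they then stand; what a row does not reach is not made up. A row lasts 1/8 s, in which the tool goes at most 62.5 mm and 10.7 degrees, less where a joint would pass 70% of its speed; a pose out of reach is approached as far as the arm can. A call with a gripper value outside its range is refused whole. The fingers move at their own pace and stop on an object; "newtons" is the grip in N (left out, the last holds). Time passes only in rows, so rows that do not move let the fingers close. It gives the time, the measured TCP pose, the force, the opening and the grip force at its end, in the units of the state.
- ctrl.read_state(): the state, without advancing time (a new reading comes with each control period).
- imaging.capture(name): name is "side" or "top" or "wrist"; returns a dict with "img" (384x512x3 uint8, red, green, blue), "fx", "fy", "cx", "cy" (pixels), "dist_coeffs" ([k1, k2, p1, p2, k3] as OpenCV has them; the pictures are not rectified), "xyz" and "orientation" of the camera in the world. Camera axes: x right, y down, z forward; pixel columns grow to the right and rows downward; lengths in mm; the calibration is good to about 2 mm. A picture is of the moment at which its call begins. There is no depth.
- ctrl.finish_job(): hands the job in; it is judged then, once.
The state is a dict: "clock": time; "joint_pos": joint angles; "dq": joint speeds; "effort": joint torques, N m; "tcp_pos": TCP position; "tcp_rot": TCP orientation; "contact_force": force on the tool from outside, world axes, zero at the start; "moment": the same for the moment, N m; "grip_width": finger opening in mm; "grip_force": force on a finger pad.
Only numpy, scipy, OpenCV 4.12 (cv2) and the standard library are available. Lean on these libraries where they do the work, as an engineer would, in place of code of your own. Each camera call takes 0.05 s, during which the arm holds its last target. There are 200 camera calls.

## Working session

There is one attempt and no reset: what is moved stays moved. The work goes in short steps, Python scripts to look and compute and a tool call to move; the robot and the scene stay as the last step left them, time stands still between calls to the robot, and variables do not carry over. Pictures are saved under pics/ and viewed, at most 10 in all, crops included, and the job is handed in when it is done.

Besides the shell and the picture viewer there is one more tool, called after ">>>" as name(argument=value, ...) on one line, values as JSON. apply_moves: Moves the arm, as the interface text tells. Its arguments: {"type":"object","properties":{"motion":{"type":"string"},"newtons":{"type":"number"}},"required":["motion"]}

```bash
mkdir -p pics; cat > h.py <<'E'
import numpy as np, cv2
from bench import ctrl, imaging
from scipy.spatial.transform import Rotation as R
def cam(n):
    c=imaging.capture(n); c['K']=np.array([[c['fx'],0,c['cx']],[0,c['fy'],c['cy']],[0,0,1.]]); c['D']=np.array(c['dist_coeffs'],float)
    o=np.array(c['orientation'],float); c['R']=o if o.shape==(3,3) else R.from_euler('xyz',o).as_matrix()
    c['o']=np.array(c['xyz'],float); return c
def ray(c,uv):
    p=cv2.undistortPoints(np.array(uv,float).reshape(-1,1,2),c['K'],c['D']).reshape(-1,2)
    return np.c_[p,np.ones(len(p))]@c['R'].T
def onz(c,uv,z):
    d=ray(c,uv); return c['o']+d*((z-c['o'][2])/d[:,2])[:,None]
def proj(c,P):
    P=np.array(P,float).reshape(-1,3); rv=cv2.Rodrigues(c['R'].T)[0]
    return cv2.projectPoints(P,rv,-c['R'].T@c['o'],c['K'],c['D'])[0].reshape(-1,2)
def save(c,n,f=1,box=None):
    im=c['img'][:,:,::-1]
    if box: im=im[box[1]:box[3],box[0]:box[2]]
    cv2.imwrite('pics/'+n,cv2.resize(im,None,fx=f,fy=f,interpolation=cv2.INTER_CUBIC))
E
python3 - <<'E'
from h import *
ims=[]
for n in('top','side','wrist'):
    c=cam(n); save(c,n+'0.png',1.5); print(n,c['o'],c['orientation'],c['fx'],c['D'])
print(ctrl.read_state())
E
```

```text
top [ 378.28910511   -3.40781282 1096.16404184] [-3.07715861 -0.00542099 -1.59901309] 348.7175933710194 [0.01362452 0.         0.         0.         0.        ]
side [    7.55525024 -1088.54795619   987.66879633] [-2.21555443  0.00826827 -0.40767594] 396.1343833433977 [-0.0323711  0.         0.         0.         0.       ]
wrist [236.31888861 502.44459299 373.0545536 ] [ 2.83283099e+00 -9.66443096e-04 -1.87291279e+00] 274.3402166070093 [-0.0653036  0.         0.         0.         0.       ]
{'clock': 0.15, 'joint_pos': array([ 1.55362662e+00,  2.55639340e-01,  1.07324035e-01, -3.43400875e-04,
       -1.42387565e+00, -2.84611822e-01]), 'dq': array([ 0.00066164, -0.00030283,  0.00317412,  0.00202748, -0.00173655,
        0.00126573]), 'effort': array([ 1.49035335e-03, -3.86944771e+01,  2.38082224e+01,  5.36665544e+00,
       -4.58604263e-03,  4.67924920e-06]), 'tcp_pos': array([163.31173444, 524.82674138, 230.59906038]), 'tcp_rot': array([ 3.14015876e+00, -6.56245771e-05, -3.01831989e-01]), 'contact_force': array([ 0.1288732 ,  0.39103592, -0.03211856]), 'moment': array([-0.02537747, -0.03773305, -0.02008085]), 'grip_force': 0.0, 'grip_width': 85.5197103047965}
```

View pics/top0.png

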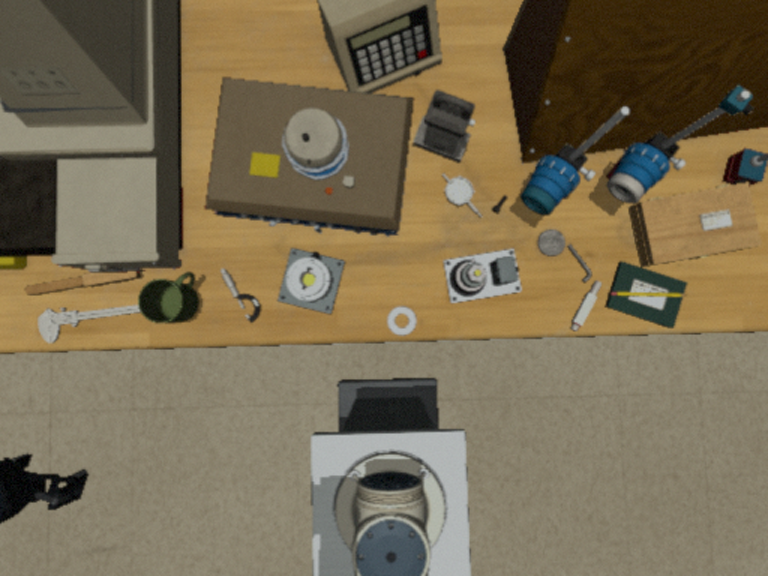

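View pics/side0.png

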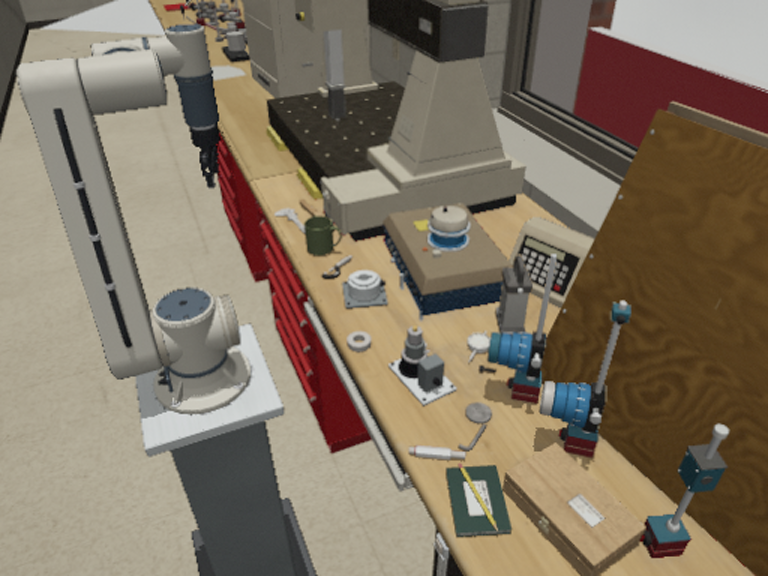

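The top view shows the station at about (482,277) with the reader block on its right (−y), and the socket at about (310,280). The side view shows the head upright in the rest at about (413,350). Next I zoom in on both.

```bash
python3 - <<'E'
from h import *
c=cam('top')
a=c['img'][160:210,180:240]; b=c['img'][160:210,290:350]
im=np.vstack([a,b])[:,:,::-1]; 
im=np.hstack([a,b])[:,:,::-1]
cv2.imwrite('pics/z1.png',cv2.resize(im,None,fx=6.6,fy=6.6,interpolation=cv2.INTER_CUBIC))
for n,uv,z in(('head top',(317,181.5),134),('plate',(321,184),10),('socket',(206,186),60)): print(n,onz(c,[uv],z))
E
```

```text
head top [[ 463.09379696 -171.62211974  134.        ]]
plate [[ 465.83185809 -205.50203043   10.        ]]
socket [[465.34296845 146.5891602   60.        ]]
```

View pics/z1.png

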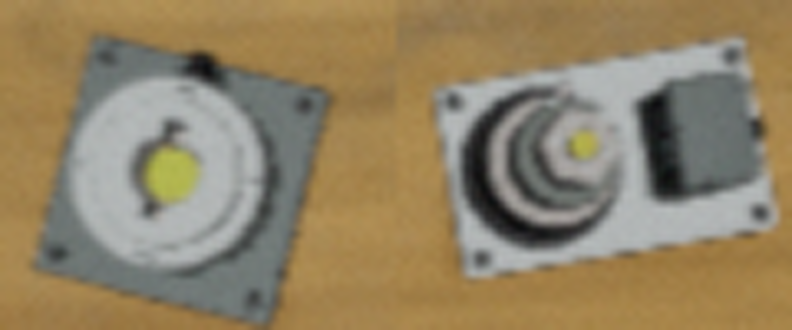

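The crop shows the socket's slots running up and slightly right, from about (150,210) to (175,125). The head's nib points nearly upward at about (565,85), and the reader block is to its right. I move over the socket first for a close view, which is on the way to the head.

>>> apply_moves(motion="50 34 0 0 85; 50 34 0 0 85; 50 34 0 0 85; 50 34 0 0 85; 50 34 0 0 85; 50 34 0 0 85; 50 34 0 0 85; 50 34 0 0 85")

```text
clock: 1.2
tcp_pos: [465.4, 144.8, 231.3]
tcp_rot: [-3.141, -0.0, -0.302]
contact_force: [0.7, 1.8, 0.4]
grip_width: 85.3
grip_force: 0.0
```

```bash
python3 - <<'E'
from h import *
c=cam('wrist'); np.savez('w_sock.npz',**{k:c[k] for k in('img','K','D','R','o')}); save(c,'w1.png',1.5); s=ctrl.read_state(); print(s['clock'],s['tcp_pos'],s['tcp_rot'],s['joint_pos'],c['o'])
E
```

```text
1.25 [468.3456295  139.6545045  231.01139062] [ 3.13875258e+00 -1.34145811e-03 -3.06011403e-01] [ 0.61340091  0.13376354 -0.04576576  0.0028335  -1.39271298  0.65087815] [538.32406672 122.27295116 373.9175392 ]
```

View pics/w1.png

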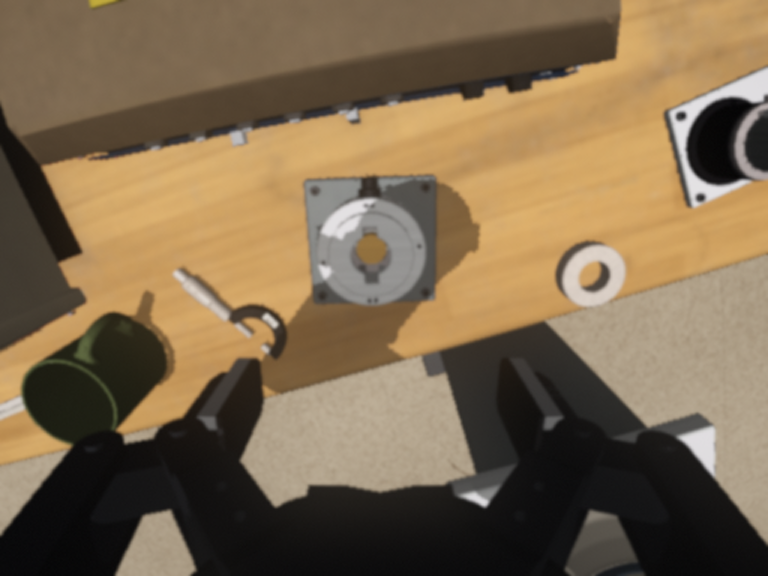

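The wrist view shows the socket in the middle, with its bore at about (371,250) and its slots at about (370,231) and (372,275), nearly vertical in the picture. I go on to the head, then measure both.

>>> apply_moves(motion="15 51 0 0 85; 15 51 0 0 85; 15 51 0 0 85; 16 51 0 0 85; 16 50 0 0 85; 16 50 0 0 85; 0 0 0 0 85")

```text
clock: 2.12
tcp_pos: [462.3, -174.1, 230.7]
tcp_rot: [3.141, 0.001, -0.307]
contact_force: [-0.4, 0.1, -0.1]
grip_width: 85.0
grip_force: 0.0
```

```bash
python3 - <<'E'
from h import *
c=cam('wrist'); np.savez('w_head.npz',**{k:c[k] for k in('img','K','D','R','o')}); s=ctrl.read_state(); print(s['clock'],s['tcp_pos'],s['tcp_rot'],c['o'])
d=np.load('w_sock.npz')
a=c['img'][80:340,130:400]; b=d['img'][100:230,190:310]
b=cv2.resize(b,(0,0),fx=2,fy=2,interpolation=cv2.INTER_CUBIC)
im=np.zeros((260,510,3),np.uint8); im[:,:270]=a; im[:260,270:510]=b
cv2.imwrite('pics/z2.png',cv2.resize(im[:,:,::-1],None,fx=1.5,fy=1.5,interpolation=cv2.INTER_CUBIC))
E
```

```text
2.175 [ 462.52695681 -172.58317279  230.80023392] [ 3.14153283e+00  9.95241594e-04 -3.05086750e-01] [ 535.36197728 -196.96609801  373.20662793]
```

View pics/z2.png

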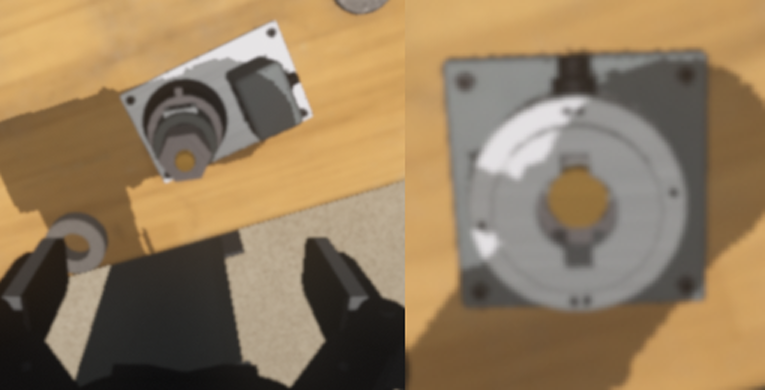

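Left crop: the brass stub is at about (184,160), the plate at about (180,111) and the nib at about (178,93). Right crop: the slot ends are at about (574,153) and (579,268), with double pins at (573,110) and (580,301).

```bash
python3 - <<'E'
from h import *
def ld(f):
    d=np.load(f); return {k:d[k] for k in d}
h=ld('w_head.npz'); s=ld('w_sock.npz'); t=cam('top')
# stub blob
def blob(c,box,lo,hi):
    u0,v0,u1,v1=box; hs=cv2.cvtColor(c['img'][v0:v1,u0:u1],cv2.COLOR_RGB2HSV); m=cv2.inRange(hs,lo,hi)
    n,_,st,ce=cv2.connectedComponentsWithStats(m); 
    i=1+np.argmax(st[1:,4]); return ce[i]+[u0,v0],st[i,4]
b,a=blob(h,(240,174,268,200),(12,90,60),(35,255,255)); print('stub px',b,a)
P=onz(h,[b],134)[0]; print('stub wrist',P)
b2,a2=blob(t,(305,168,330,195),(20,100,90),(40,255,255)); print('stub top',b2,a2,onz(t,[b2],134)[0])
f=lambda p:(130+p[0]/1.5,80+p[1]/1.5)
for n,p,z in(('nib',(178,91),53),('plate',(180,111),73.5)):
    q=onz(h,[f(p)],z)[0]; d=q-P; print(n,q,np.hypot(*d[:2]),np.degrees(np.arctan2(d[1],d[0])))
def g(p): return ((p[0]-405)/3+190,p[1]/3+100)
for n,p1,p2,z in(('slot',(574,153),(579,268),60),('pins2',(573,110),(580,301),57),('pins1',(673,192),(482,226),57)):
    A,B=onz(s,[g(p1),g(p2)],z); d=A-B; print(n,A,B,(A+B)/2,np.hypot(*d[:2]),np.degrees(np.arctan2(d[1],d[0])))
# station plate corners (left crop)
C=onz(h,[f(p) for p in((122,96),(275,21),(312,116),(164,182))],10); print(C); 
for i,j in((0,1),(3,2),(0,3),(1,2)):
    d=C[j]-C[i]; print(np.hypot(*d[:2]),np.degrees(np.arctan2(d[1],d[0])))
Bc=onz(s,[g(p) for p in((443,60),(706,51),(705,299),(460,307))],10)
for i,j in((0,1),(3,2),(0,3),(1,2)):
    d=Bc[j]-Bc[i]; print(np.hypot(*d[:2]),np.degrees(np.arctan2(d[1],d[0])))
print(Bc.mean(0))
E
```

```text
stub px [252.90322581 186.82580645] 155
stub wrist [ 464.41197451 -174.39155541  134.        ]
stub top [318. 183.] 1 [ 458.84738594 -174.2302977   134.        ]
nib [ 495.4405293  -179.03354433   53.        ] 31.373862911611226 -8.508561833254188
plate [ 483.58839812 -177.08954719   73.5       ] 19.365288079613617 -8.008558791768957
slot [489.05145353 145.97591353  60.        ] [444.30189226 158.15842205  60.        ] [466.6766729  152.06716779  60.        ] 46.37819259526534 -15.228996095056182
pins2 [504.46492165 141.53810561  57.        ] [429.75508474 162.4043973   57.        ] [467.1100032  151.97125146  57.        ] 77.56907799014148 -15.604930524436153
pins1 [462.33121075 113.72976527  57.        ] [471.62786045 190.09789338  57.        ] [466.9795356  151.91382933  57.        ] 76.93190942319939 -96.94073220703196
[[ 500.92106407 -128.14747044   10.        ]
 [ 521.73159399 -272.65139034   10.        ]
 [ 432.69985032 -284.80040787   10.        ]
 [ 412.98419981 -137.96270946   10.        ]]
145.99472943123322 -81.80497319883564
148.15537974937422 -82.35272825406014
88.48294193257303 -173.63118443850817
89.85683060455209 -172.2295742241143
113.54564464796506 -105.41948032133737
115.58876843791009 -105.27618998728
113.75877840032103 163.70171433082814
113.45671452661696 164.73100681429455
[467.0183394  152.21347446  10.        ]
```

>>> apply_moves(motion="0 0 24 10 85; 0 0 24 10 85; 0 0 22 0 85; 0 0 0 0 85")

```text
clock: 2.72
tcp_pos: [462.0, -170.0, 160.0]
tcp_rot: [3.14, 0.003, -0.649]
contact_force: [0.9, 0.6, -0.4]
grip_width: 85.0
grip_force: 0.0
```

```bash
python3 - <<'E'
from h import *
h={k:v for k,v in np.load('w_head.npz').items()}
w=cam('wrist');t=cam('top');s=cam('side');st=ctrl.read_state(); print(st['clock'],st['tcp_pos'],st['tcp_rot'])
np.savez('w_head2.npz',**{k:w[k] for k in('img','K','D','R','o')})
g=[464,-174,134]
px=[proj(c,[g])[0] for c in(h,w,t,s)]; print(np.round(px,1))
tiles=[]
for c,p in zip((w,t,s),px[1:]):
    r=45 if c is w else 20
    u,v=np.round(p).astype(int); u=max(u,r);v=min(max(v,r),384-r)
    a=c['img'][v-r:v+r,u-r:u+r]; print(u-r,v-r,a.shape); tiles.append(cv2.resize(a,(264,264),interpolation=cv2.INTER_CUBIC))
a=cv2.resize(w['img'],(352,264)); tiles[0:0]=[]
cv2.imwrite('pics/z3.png',np.hstack(tiles)[:,:,::-1])
E
```

```text
2.875 [ 463.77984682 -170.90728256  162.515187  ] [-3.14085951e+00 -1.84559052e-03 -6.49392372e-01]
[[252.6 187.4]
 [255.7 215.4]
 [317.8 181.2]
 [275.8 217.4]]
211 170 (90, 90, 3)
298 161 (40, 40, 3)
256 197 (40, 40, 3)
```

View pics/z3.png

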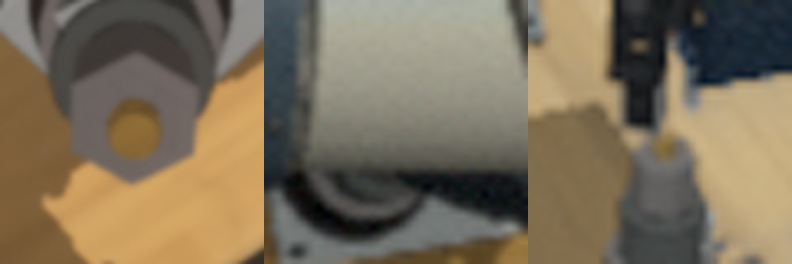

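The wrist tile shows the stub at about (134,129) and the hexagon's two flats vertical at x≈71 and x≈196, so the fingers are already aligned with them. I triangulate the stub.

```bash
python3 - <<'E'
from h import *
h=dict(np.load('w_head.npz')); w=dict(np.load('w_head2.npz'));t=cam('top');s=cam('side')
obs=[(h,(252.9,186.8)),(w,(256.7,214.)),(s,(276.9,217.5)),(t,(318.3,182.1))]
for sel in([0,1],[1,2],[0,1,2],[0,1,2,3]):
    A=np.zeros((3,3));b=np.zeros(3)
    for i in sel:
        c,p=obs[i]; d=ray(c,[p])[0]; d/=np.linalg.norm(d); M=np.eye(3)-np.outer(d,d); A+=M;b+=M@c['o']
    print(sel,np.linalg.solve(A,b))
print([onz(c,[p],134)[0] for c,p in obs])
# plate in wrist2: bright mask contour
P=onz(w,[(256.7,214.)],134)[0]
e=np.linalg.norm
f=lambda p:(211+p[0]/2.933,170+p[1]/2.933)
# hex vertices at z=124 (tile px)
H=onz(w,[f(p) for p in((133,52),(197,82),(195,150),(132,184),(70,155),(71,84))],124); print(H.mean(0)); 
for i in range(3):
    d=H[i]-H[i+3]; print(e(d[:2]),np.degrees(np.arctan2(d[1],d[0])))
print(w['o'])
E
```

```text
[0, 1] [ 463.00680817 -174.01049926  129.5550101 ]
[1, 2] [ 465.78530527 -176.32533106  135.44121556]
[0, 1, 2] [ 465.48560219 -175.53168571  135.10276518]
[0, 1, 2, 3] [ 464.27724401 -175.26066319  134.044871  ]
[array([ 464.43639   , -174.39620503,  134.        ]), array([ 464.44576355, -175.12772824,  134.        ]), array([ 467.02281653, -175.97752149,  134.        ]), array([ 461.32551059, -175.15900481,  134.        ])]
[ 463.22550835 -174.07013755  124.        ]
34.05225176603238 -37.383365311243566
35.660605790876254 -95.35874430808255
34.234008324880875 -157.01290446808858
[ 523.21735906 -216.31418368  302.32215255]
```

>>> apply_moves(motion="4 2.5 5 0 85; 0 0 20 0 85; 0 0 20 0 85; 0 0 18 0 85; 0 0 0 0 85; 0 0 0 0 85")

```text
clock: 3.72
tcp_pos: [465.2, -176.1, 99.0]
tcp_rot: [-3.141, -0.001, -0.651]
contact_force: [0.4, 0.3, -0.2]
grip_width: 85.1
grip_force: 0.0
```

```bash
python3 - <<'E'
from h import *
w=cam('wrist'); st=ctrl.read_state(); print(st['clock'],st['tcp_pos'],st['tcp_rot'],st['contact_force']); save(w,'z4.png',2,(100,150,400,384))
print(proj(w,[[464,-174.7,134]]))
E
```

```text
3.775 [ 465.33534802 -176.05098422   99.23704326] [-3.14095589e+00 -1.58281701e-03 -6.50782361e-01] [0.43161305 0.41366519 0.72236358]
[[251.79375013 279.01988019]]
```

View pics/z4.png

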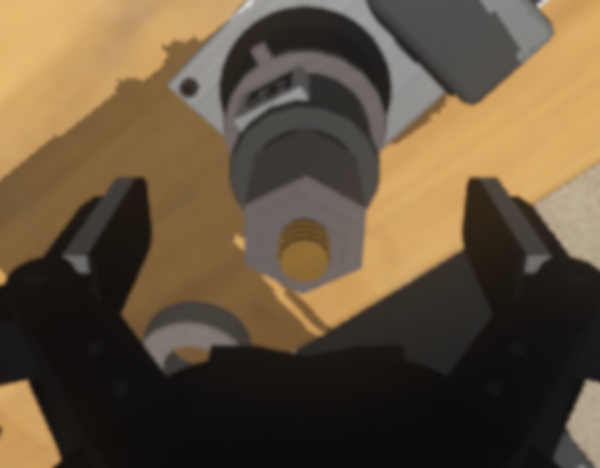

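The hexagon sits midway between the fingers (x 306, fingers at 140 and 475), and the stub is at (304,258) as predicted. The plate, at (272,105), faces up and left. I trim the pose and grip.

>>> apply_moves(motion="-1.5 0 2 0 85; 0 0 0 0 40; 0 0 0 0 25; 0 0 0 0 25; 0 0 0 0 25; 0 0 0 0 25; 0 0 0 0 25; 0 0 0 0 25", newtons=70)

```text
clock: 4.78
tcp_pos: [463.8, -174.8, 96.6]
tcp_rot: [-3.141, -0.001, -0.651]
contact_force: [0.2, 2.1, 4.7]
grip_width: 28.9
grip_force: 69.4
```

```bash
python3 - <<'E'
from h import *
st=ctrl.read_state(); print({k:np.round(v,3) for k,v in st.items()})
E
```

```text
{'clock': np.float64(4.775), 'joint_pos': array([-0.044,  0.235, -0.276,  0.   , -1.059,  0.964]), 'dq': array([-0.   , -0.001,  0.001, -0.001, -0.001,  0.001]), 'effort': array([-8.0800e-01, -3.2771e+01,  1.9595e+01,  4.6630e+00,  6.2000e-02,
        1.8000e-02]), 'tcp_pos': array([ 463.75 , -174.84 ,   96.575]), 'tcp_rot': array([-3.141e+00, -1.000e-03, -6.510e-01]), 'contact_force': array([0.241, 2.147, 4.662]), 'moment': array([ 0.593,  0.071, -0.014]), 'grip_force': np.float64(69.448), 'grip_width': np.float64(28.89)}
```

>>> apply_moves(motion="0 0 0 8 25; 0 0 0 10 25; 0 0 0 10 25; 0 0 0 10 25; 0 0 0 10 25; 0 0 0 10 25; 0 0 0 10 25; 0 0 0 7 25")

```text
clock: 5.78
tcp_pos: [462.4, -175.8, 96.5]
tcp_rot: [3.14, -0.002, -1.964]
contact_force: [-3.4, -2.9, 6.5]
grip_width: 29.1
grip_force: 69.6
```

>>> apply_moves(motion="0 0 0 0 25; 0 0 0 0 25; 0 0 0 0 25; 0 0 0 0 25")

```text
clock: 6.28
tcp_pos: [462.7, -175.6, 96.5]
tcp_rot: [3.141, -0.002, -1.96]
contact_force: [-2.5, -1.0, 5.5]
grip_width: 29.1
grip_force: 69.7
```

```bash
python3 - <<'E'
from h import *
w=cam('wrist'); s=cam('side'); st=ctrl.read_state(); print({k:np.round(st[k],3) for k in('clock','tcp_pos','tcp_rot','contact_force','moment','grip_width')})
a=cv2.resize(w['img'][100:330,130:400],None,fx=1.7,fy=1.7); p=proj(s,[[464,-174,90]])[0].astype(int); 
b=cv2.resize(s['img'][p[1]-30:p[1]+30,p[0]-25:p[0]+35],(340,a.shape[0]),interpolation=cv2.INTER_CUBIC)
cv2.imwrite('pics/z5.png',np.hstack([a,b])[:,:,::-1]); print(a.shape)
E
```

```text
{'clock': np.float64(6.375), 'tcp_pos': array([ 462.701, -175.58 ,   96.528]), 'tcp_rot': array([ 3.141e+00, -2.000e-03, -1.960e+00]), 'contact_force': array([-2.424, -0.105,  5.336]), 'moment': array([-0.378,  0.961, -0.042]), 'grip_width': np.float64(29.089)}
(391, 459, 3)
```

View pics/z5.png

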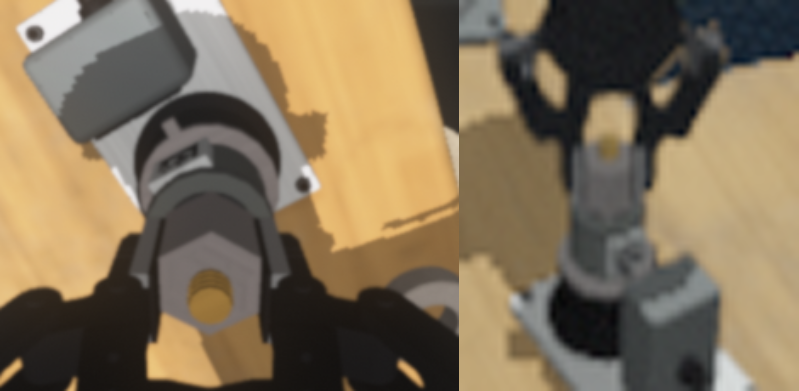

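The plate's edge, from (150,190) to (213,158), is parallel to the block's face and the plate faces the window, so it is square. I hold it longer for the read, then lift.

>>> apply_moves(motion="0 0 0 0 25; 0 0 0 0 25; 0 0 0 0 25; 0 0 0 0 25; 0 0 0 0 25; 0 0 0 0 25; 0 0 -4 0 25; 0 0 -10 0 25")

```text
clock: 7.38
tcp_pos: [462.4, -174.6, 109.6]
tcp_rot: [3.139, -0.0, -1.96]
contact_force: [0.7, 0.4, -2.9]
grip_width: 28.7
grip_force: 69.2
```

>>> apply_moves(motion="0 0 -20 0 25; 0 0 -24 0 25; 0 0 -24 0 25; 0 0 0 0 25; 0 0 0 0 25")

```text
clock: 8.0
tcp_pos: [462.8, -174.5, 177.3]
tcp_rot: [3.14, 0.0, -1.96]
contact_force: [-0.3, 0.4, -3.3]
grip_width: 29.0
grip_force: 69.6
```

```bash
cat > stub.py <<'E'
from h import *
def stub():
    w=cam('wrist'); st=ctrl.read_state(); t=st['tcp_pos']; q=proj(w,[t+[0,0,38]])[0]
    u,v=q.astype(int); hs=cv2.cvtColor(w['img'],cv2.COLOR_RGB2HSV); m=cv2.inRange(hs,(12,110,40),(35,255,255)); k=np.zeros_like(m); k[v-22:v+22,u-16:u+16]=1; m*=k
    n,_,s,ce=cv2.connectedComponentsWithStats(m); i=1+np.argmax(s[1:,4]); print('tcp',t,st['tcp_rot'],'F',st['contact_force'],'clk',st['clock'])
    P=onz(w,[ce[i]],t[2]+38)[0]; d=P-t; y=st['tcp_rot'][2]; print('pred',q,'blob',ce[i],s[i],'off world',d[:2],'tool',d[0]*np.cos(y)+d[1]*np.sin(y),d[0]*np.sin(y)-d[1]*np.cos(y))
    return w
E
python3 -c "
from stub import *
stub()"
```

```text
tcp [ 462.65567395 -174.56989851  177.02019425] [ 3.13921893e+00 -1.39272241e-04 -1.96005380e+00] F [ 0.0976188   1.10097453 -2.92053999] clk 8.05
pred [250.81451593 281.40322348] blob [253.12024353 274.32876712] [241 259  25  32 657] off world [-2.40039567 -3.10063585] tool 3.779634563302664 1.0441286279375281
```

>>> apply_moves(motion="-38 15 0 0 25; -38 15 0 0 25; -38 15 0 0 25; -38 15 0 0 25; -38 15 0 0 25; -38 15 0 0 25; -38 15 0 0 25; -38 15 0 0 25")

```text
clock: 9.05
tcp_pos: [467.0, 153.0, 177.1]
tcp_rot: [3.14, -0.002, -1.96]
contact_force: [0.4, -0.4, -2.9]
grip_width: 28.9
grip_force: 69.6
```

>>> apply_moves(motion="0 0 0 -9 25; 0 0 0 -10 25; 0 0 0 -10 25; 0 0 0 -10 25; 0 0 0 -10 25; 0 0 0 -10 25; 0 0 0 -8 25; 0 0 0 0 25")

```text
clock: 10.05
tcp_pos: [467.2, 151.7, 177.2]
tcp_rot: [3.14, 0.001, -0.792]
contact_force: [0.4, 0.4, -3.3]
grip_width: 29.0
grip_force: 69.7
```

```bash
python3 - <<'E'
from stub import *
w=stub(); s=cam('side')
a=cv2.resize(w['img'][60:330,100:400],None,fx=1.45,fy=1.45); p=proj(s,[[467,152,90]])[0].astype(int); print(p)
b=cv2.resize(s['img'][p[1]-30:p[1]+30,p[0]-30:p[0]+30],(a.shape[0],a.shape[0]),interpolation=cv2.INTER_CUBIC)[:,:350]
cv2.imwrite('pics/z6.png',np.hstack([a,b])[:,:,::-1]); print(a.shape)
np.savez('w_s2.npz',**{k:w[k] for k in('img','K','D','R','o')})
# housing circle predicted centre at z60
print(proj(w,[[467,152,60]]))
E
```

```text
tcp [467.29094918 151.69393364 177.39827869] [ 3.13986720e+00  4.70456813e-04 -7.93522056e-01] F [-0.52451511 -0.33289081 -2.62547943] clk 10.1
pred [252.25248694 280.09593231] blob [253.20485584 274.37025797] [241 259  26  31 659] off world [ 1.83628448 -2.47049615] tool 3.0488964633299798 0.4237007164840303
[241 178]
(392, 435, 3)
[[252.28804886 183.04923361]]
```

View pics/z6.png

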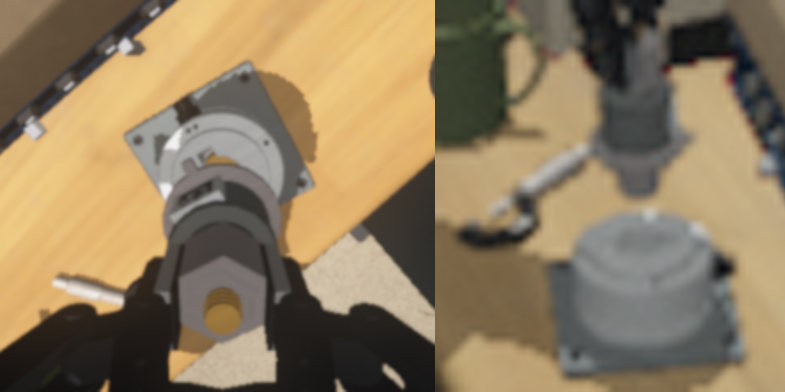

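The head is above the socket, with its nib at (187,160) pointing at the double pins at (190,128), so the lugs are in line with the slots. I lower the stem into the bore.

>>> apply_moves(motion="-1 0 12 0 25; 0 0 12 0 25; 0 0 8 0 25; 0 0 4 0 25; 0 0 4 0 25; 0 0 4 0 25; 0 0 2 0 25; 0 0 0 0 25")

```text
clock: 11.15
tcp_pos: [467.0, 152.6, 132.3]
tcp_rot: [3.142, -0.0, -0.79]
contact_force: [0.1, -0.1, -3.1]
grip_width: 29.2
grip_force: 69.7
```

>>> apply_moves(motion="0 0 3 0 25; 0 0 3 0 25; 0 0 3 0 25; 0 0 3 0 25; 0 0 0 0 25")

```text
clock: 11.78
tcp_pos: [466.9, 152.5, 120.0]
tcp_rot: [3.141, 0.0, -0.791]
contact_force: [1.0, -1.0, -1.8]
grip_width: 28.6
grip_force: 69.7
```

>>> apply_moves(motion="0 0 3 0 25; 0 0 3 0 25; 0 0 3 0 25; 0 0 2 0 25; 0 0 2 0 25; 0 0 0 0 25; 0 0 0 0 25")

```text
clock: 12.65
tcp_pos: [467.4, 152.7, 108.1]
tcp_rot: [-3.141, -0.001, -0.79]
contact_force: [-2.2, 0.2, 7.0]
grip_width: 28.9
grip_force: 70.9
```

>>> apply_moves(motion="0 0 1 0 25; 0 0 1 0 25; 0 0 0 0 25; 0 0 0 0 25")

```text
clock: 13.15
tcp_pos: [467.5, 152.7, 106.6]
tcp_rot: [-3.14, -0.001, -0.79]
contact_force: [-3.7, -1.0, 9.8]
grip_width: 28.6
grip_force: 71.2
```

>>> apply_moves(motion="0 0 0.6 0 25; 0 0 0.6 0 25; 0 0 0 0 25; 0 0 0 0 25")

```text
clock: 13.65
tcp_pos: [467.6, 152.7, 106.5]
tcp_rot: [-3.14, -0.001, -0.79]
contact_force: [-5.8, -0.1, 18.0]
grip_width: 28.5
grip_force: 72.4
```

>>> apply_moves(motion="-0.5 0.5 0 0 25; 0 0 0 6 25; 0 0 0 8 25; 0 0 0 8 25; 0 0 0 8 25; 0 0 0 0 25")

```text
clock: 14.4
tcp_pos: [468.1, 152.3, 106.6]
tcp_rot: [-3.137, -0.002, -1.314]
contact_force: [-1.6, -3.5, 14.1]
grip_width: 29.2
grip_force: 71.8
```

```bash
python3 -c "
from h import *
st=ctrl.read_state(); print({k:np.round(st[k],3) for k in('clock','tcp_pos','tcp_rot','contact_force','moment','joint_pos','grip_width')})"
```

```text
{'clock': np.float64(14.4), 'tcp_pos': array([468.076, 152.289, 106.623]), 'tcp_rot': array([-3.137e+00, -2.000e-03, -1.314e+00]), 'contact_force': array([-1.556, -3.548, 14.135]), 'moment': array([-1.31 ,  1.004, -0.053]), 'joint_pos': array([ 0.636,  0.216, -0.273,  0.004, -1.078, -0.381]), 'grip_width': np.float64(29.158)}
```

>>> apply_moves(motion="0 0 0.3 8 25; 0 0 0.3 8 25; 0 0 0 8 25; 0 0 0 8 25; 0 0 0 8 25; 0 0 0 5 25; 0 0 0 0 25; 0 0 0 0 25")

```text
clock: 15.4
tcp_pos: [468.4, 152.4, 106.6]
tcp_rot: [-3.137, 0.003, -2.098]
contact_force: [-2.0, -3.8, 18.1]
grip_width: 28.8
grip_force: 72.1
```

```bash
python3 -c "
from h import *
st=ctrl.read_state(); print({k:np.round(st[k],3) for k in('clock','tcp_pos','tcp_rot','contact_force','moment','joint_pos','grip_width')})"
```

```text
{'clock': np.float64(15.4), 'tcp_pos': array([468.446, 152.387, 106.638]), 'tcp_rot': array([-3.137e+00,  3.000e-03, -2.098e+00]), 'contact_force': array([-2.014, -3.757, 18.056]), 'moment': array([-1.295,  1.212,  0.014]), 'joint_pos': array([ 0.636,  0.216, -0.273,  0.004, -1.077, -1.165]), 'grip_width': np.float64(28.758)}
```

>>> apply_moves(motion="0 0 0 3 25; 0 0 0 3 25; 0 0 0 0 25; 0 0 0 0 25")

```text
clock: 15.9
tcp_pos: [468.4, 152.3, 106.6]
tcp_rot: [-3.137, 0.003, -2.203]
contact_force: [-2.1, -3.4, 16.7]
grip_width: 28.8
grip_force: 72.0
```

```bash
python3 -c "
from h import *
st=ctrl.read_state(); print({k:np.round(st[k],3) for k in('clock','tcp_pos','tcp_rot','contact_force','moment','joint_pos','grip_width','effort')})"
```

```text
{'clock': np.float64(15.9), 'tcp_pos': array([468.419, 152.313, 106.605]), 'tcp_rot': array([-3.137e+00,  3.000e-03, -2.203e+00]), 'contact_force': array([-2.061, -3.367, 16.698]), 'moment': array([-1.369,  1.254,  0.161]), 'joint_pos': array([ 0.636,  0.216, -0.273,  0.004, -1.077, -1.27 ]), 'grip_width': np.float64(28.794), 'effort': array([  1.257, -26.28 ,  17.712,   2.366,   1.83 ,  -0.147])}
```

>>> apply_moves(motion="0 0 0.2 2 25; 0 0 0 1 25; 0 0 0 0 25; 0 0 0 0 25")

```text
clock: 16.4
tcp_pos: [468.5, 152.3, 106.6]
tcp_rot: [-3.137, 0.003, -2.253]
contact_force: [-3.1, -3.3, 18.7]
grip_width: 28.6
grip_force: 71.6
```

```bash
python3 -c "
from h import *
st=ctrl.read_state(); print({k:np.round(st[k],3) for k in('clock','tcp_pos','tcp_rot','contact_force','moment','joint_pos','grip_width','effort')})"
```

```text
{'clock': np.float64(16.4), 'tcp_pos': array([468.475, 152.29 , 106.618]), 'tcp_rot': array([-3.137e+00,  3.000e-03, -2.253e+00]), 'contact_force': array([-3.145, -3.31 , 18.727]), 'moment': array([-1.395,  1.543,  0.885]), 'joint_pos': array([ 0.636,  0.216, -0.274,  0.005, -1.077, -1.321]), 'grip_width': np.float64(28.6), 'effort': array([  0.482, -25.74 ,  17.693,   1.994,   2.057,  -0.939])}
```

>>> apply_moves(motion="0 0 0.2 -0.4 25; 0 0 0 0 25; 0 0 0 0 25; 0 0 0 0 25; 0 0 0 0 25", newtons=100)

```text
clock: 17.02
tcp_pos: [468.6, 152.4, 106.7]
tcp_rot: [-3.137, 0.003, -2.247]
contact_force: [-3.6, -4.1, 20.5]
grip_width: 28.4
grip_force: 97.3
```

```bash
python3 - <<'E'
from h import *
w=cam('wrist'); s=cam('side'); st=ctrl.read_state(); print({k:np.round(st[k],3) for k in('clock','tcp_pos','tcp_rot','contact_force','moment','grip_width')})
a=cv2.resize(w['img'][60:330,100:400],None,fx=1.45,fy=1.45); p=proj(s,[[467,152,70]])[0].astype(int)
b=cv2.resize(s['img'][p[1]-30:p[1]+30,p[0]-30:p[0]+30],(a.shape[0],a.shape[0]),interpolation=cv2.INTER_CUBIC)[:,:350]
cv2.imwrite('pics/z7.png',np.hstack([a,b])[:,:,::-1])
E
```

```text
{'clock': np.float64(17.125), 'tcp_pos': array([468.561, 152.34 , 106.692]), 'tcp_rot': array([-3.137e+00,  3.000e-03, -2.247e+00]), 'contact_force': array([-3.298, -2.882, 20.157]), 'moment': array([-1.368,  1.707,  0.713]), 'grip_width': np.float64(28.262)}
```

View pics/z7.png

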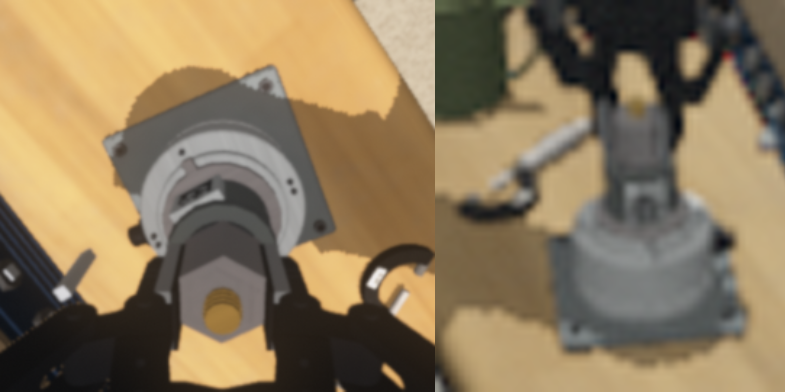

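The nib, at (190,163), points at the single end-of-turn pin at (182,152), and the flange is flush. The tool still pushes down with about 20 N and holds 0.7 N m against the stop. I hand it in.

```bash
python3 -c "
from bench import ctrl
print(ctrl.finish_job())"
```

```text
the job is handed in; nothing more can be done
None
```

The job is handed in at about 17 s: the ID plate was held square to the reader window for over a second. The head is now in the zeroing socket, still gripped, pressed flush and turned clockwise to the stop. The camera and force readings agree, but the readout and the judge's result were not shown to me.

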